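Close the deal tray on the pharmacy ledge with its heavy steel cover

ROBOT

A 6-joint arm with a two-finger parallel gripper is mounted at the origin on a cart in front of the work surface, level with it; the furniture and walls round the work are solid. World frame = base frame: x ahead of the robot, y to its left, z up, the work surface at z = 0. Lengths are in m, angles in degrees, forces in N, time in s.
With the tool pointing down it reaches from about 0.325 to 0.775 m from the base axis. Payload 5.5 kg.
Tool frame: the origin (TCP) lies at the centre of the arm's flange, where the gripper is bolted on; the fingertips stand 182 mm ahead of it and the grasp point (between the pads) lies 163 mm ahead of it; z points along the fingers, y is the line along which they close (so a half turn about z gives the same grasp; the last joint's range is limited). The gripper opens to 88 mm and grips with 3 to 60 N. Pads are 20 mm wide; open, the fingers measure 115 mm over their backs; the gripper's body (75 mm by 178 mm) begins 61 mm behind the grasp point.
Start: joints at [-68.852, 5.22, 70.514, -0, 104.267, -3.249], TCP at [0.248, -0.546, 0.405] pointing down, gripper open.
Joint ranges: [-164.24, 164.24], [-49.07, 125.15], [9.68, 141.18], [-86.29, 266.29], [3.28, 154.24], [-151.56, 151.56]. Speed limits (degrees/s): [147.25, 147.25, 172.46, 180, 180, 180].

INTERFACE

Orientations are given as [roll, pitch, yaw] about the fixed x, y, z axes, in that order (R = Rz(yaw) Ry(pitch) Rx(roll)).
In Python, from station import r gives the robot as it stands. The module is installed in compiled form; this text tells all that it offers. Calls block until the motion is done:
- r.reach(position, orientation): joint-space move of the TCP to a pose.
- r.servo_line(position, rotation=None, speed=0.15): straight line of the TCP; rotation=None keeps the orientation; speed is the mean speed in m/s.
- r.move_joints(angles): joint-space move.
- r.let_go() and r.grab(squeeze=None): open the fingers fully, or close them until they stop; squeeze is the grip in N (None keeps the last).
- r.wait(seconds).
- r.inverse_kinematics(position, orientation): joint angles nearest the present ones, or None.
- r.sense(): the state.
- r.snapshot(name): name is "scene" or "top" or "wrist"; returns a dict with "frame" (384x512x3 uint8, red, green, blue), "fx", "fy", "cx", "cy" (pixels), "R" (3x3) and "t" (3): a world point X has camera coordinates R X + t. Camera axes: x right, y down, z forward; pixel columns grow to the right and rows downward; lengths in m; the calibration is good to about 2 mm. The wrist camera is an equidistant fisheye: a pixel r from the principal point sees the ray r / f radians off the axis. A picture is of the moment at which its call begins. There is no depth.
A pose or a line that the arm cannot do raises r.IKError and nothing moves.
- r.hand_in(): hands the job in; it is judged then, once.
The state is a dict: "clock": time; "joints": joint angles; "joint_vel": joint speeds; "joint_torque": joint torques, N m; "tcp_pos": TCP position; "orientation": TCP orientation; "contact_force": force on the tool from outside, world axes, zero at the start; "torque": the same for the moment, N m; "opening": finger opening in m; "gripper_force": force on a finger pad.
Only numpy, scipy, OpenCV 4.12 (cv2) and the standard library are available. Lean on these libraries where they do the work, as an engineer would, in place of code of your own. Each camera call takes 0.05 s, during which the arm holds its last target. There are 200 camera calls.

TASK

Close the shallow tray fixed to the ledge with the larger of the two steel cover plates, taking it by its grip bar. Rest the cover's robot-side long edge on the tray rim first, close against the raised stop strip and with the far edge held up by some 3 to 5 cm, pause there a moment, then pivot the cover down about that edge until it lies flat, square and centred over the opening, and only then let go. Leave the small cover where it is.

Things in the scene. Friction and masses are not known exactly. Their poses are not given: they have to be found in the camera images.
- cover: Larger, symmetric steel cover, about 0.7 kg: plate 140 (its x) x 160 (its y) x 6 mm, lying flat. Above its centre a grip bar runs along y: 100 mm long, 14 mm thick in x, its underside 28 mm and top 46 mm above the plate's underside, on two 12 mm posts 40 mm either side of the middle. Origin: centre of the plate's underside; z up. Long edges at x = -70 and +70 mm; either may be set down first.
- tray: Open tray fixed to the ledge: aluminium frame 155 (x) x 164 mm (y), flat rim 30 mm above the ledge, opening 100 x 116 mm. Origin: on the ledge under the opening's centre; x away from the robot (turned up to 0.25 rad), z up. A closed cover's origin is 30 mm above this one, its y along the tray's y. A stop strip runs along y on the rim's robot side, 11 mm above the rim, inner face at x = -73 mm.
- stop (a point): Foot of the stop strip's inner face, at the middle of its 164 mm length, at rim height: 73 mm to the -x of the tray's origin, 30 mm above the ledge. Axes as the tray's.
- small_cover: Smaller steel cover of the same make, too small for this tray, to be left alone: plate 80 (x) x 100 (y) x 6 mm, grip bar 60 mm long along y at the same heights. Origin: centre of its underside. The two covers may lie in either order.

How it is judged:
By the outcome, as a careful person would: the job done as asked, in the order asked, and still so for the second after the job is handed in, with the robot touching nothing.
It also fails if it takes over 45 s, if anything falls off the work surface, if the arm or the gripper's body presses on something with over 40 N, if the wrist force passes 120 N, or if a joint passes its speed limit or range.

## Working session

There is one attempt and no reset: what is moved stays moved. The work goes in short steps, each a Python script; the robot and the scene stay as the last script left them, time stands still between calls to the robot, and variables do not carry over. Pictures are saved under pics/ and viewed, at most 10 in all, crops included, and the job is handed in when it is done.

```bash
mkdir -p pics; python3 - <<'E'
from station import r
import cv2,numpy as np,pickle
d={}
for n in("scene","top","wrist"):
    s=r.snapshot(n);d[n]=s;cv2.imwrite(f"pics/{n}0.png",cv2.cvtColor(s["frame"],cv2.COLOR_RGB2BGR))
    print(n,s["fx"],s["fy"],s["cx"],s["cy"],np.round(s["R"],4).tolist(),np.round(s["t"],4).tolist(), (-np.array(s["R"]).T@s["t"]).round(3))
pickle.dump(d,open("d0.pkl","wb"));print(r.sense())
a=cv2.imread("pics/scene0.png");b=cv2.imread("pics/top0.png")
cv2.imwrite("pics/big_top.png",cv2.resize(b,(800,600),interpolation=cv2.INTER_CUBIC))
cv2.imwrite("pics/big_scene.png",cv2.resize(a,(800,600),interpolation=cv2.INTER_CUBIC))
E
```

```text
scene 475.5362385728891 475.5362385728891 262.9061638028909 196.37043209033078 [[0.5077, -0.8613, -0.0189], [-0.3813, -0.205, -0.9014], [0.7726, 0.4649, -0.4325]] [-0.268, 0.2172, 0.6985] [-0.321 -0.511  0.493]
top 473.48604978447923 473.48604978447923 258.9327176565418 184.9531462914224 [[0.0256, -0.9996, 0.0117], [-0.9802, -0.0274, -0.1963], [0.1965, -0.0065, -0.9805]] [-0.0416, 0.4961, 1.276] [ 0.237 -0.02   1.349]
wrist 297.3186396354542 297.3186396354542 259.6787221355704 190.88282386171872 [[0.4135, -0.9105, -0.0019], [-0.8751, -0.398, 0.2753], [-0.2514, -0.1122, -0.9614]] [-0.6004, -0.0338, 0.3907] [ 0.317 -0.516  0.384]
{'clock': 0.15, 'joints': array([-6.88515093e+01,  5.25394589e+00,  7.05660748e+01, -1.56383634e-03,
        1.04265868e+02, -3.24835440e+00]), 'joint_vel': array([ 0.0956262 , -0.05104085, -0.20572688, -0.01208915, -0.00414166,
        0.04573806]), 'joint_torque': array([ 1.78415281e-03, -4.47045386e+01, -4.06907952e+01,  6.99333055e-02,
        2.74992466e-02, -1.26687064e-04]), 'tcp_pos': array([ 0.2478489 , -0.54647408,  0.40375818]), 'orientation': array([-1.79914163e+02, -3.35307370e-03,  2.43964584e+01]), 'contact_force': array([-0.45948597, -0.48850903, -0.14189298]), 'torque': array([-0.00788387, -0.04256738,  0.04077035]), 'gripper_force': 0.0, 'opening': 0.08774757120158064}
```

View pics/big_top.png

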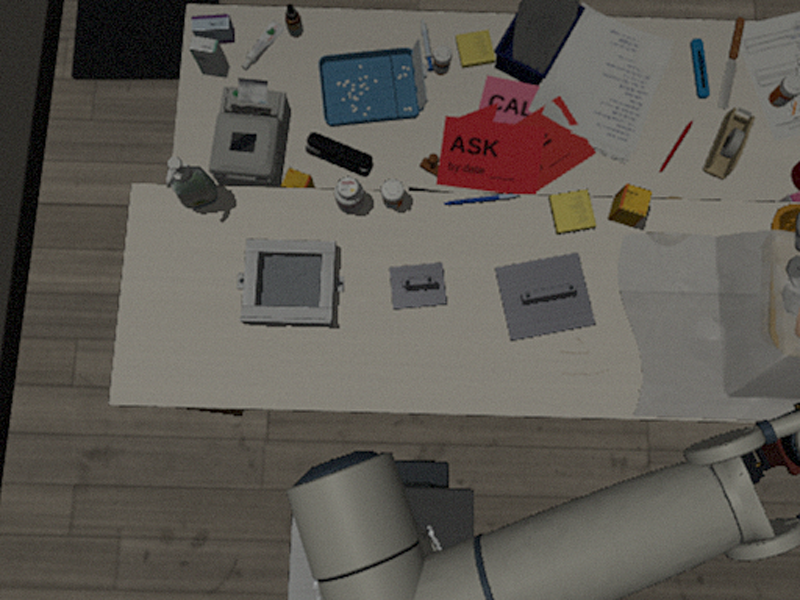

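View pics/big_scene.png

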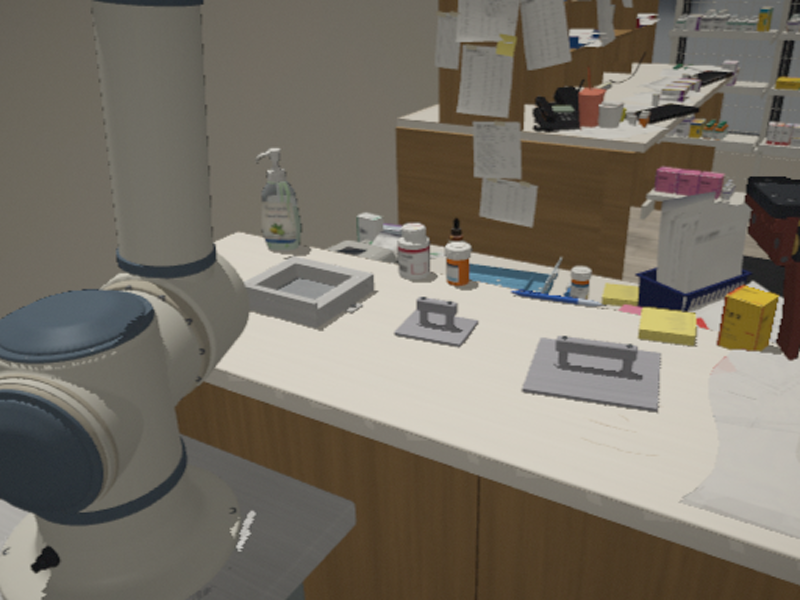

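The top view (×1.5625) shows the large cover at about (545,297), the small one at (418,285) and the tray at (290,283). The scene view shows the large cover's bar from (557,345) to (636,358). Next I'll view enlarged crops of these.

```bash
cat > h.py <<'E'
import numpy as np,cv2
def ray(s,u,v,fish=False):
    x=np.array([(u-s["cx"])/s["fx"],(v-s["cy"])/s["fy"]])
    if fish:
        th=np.hypot(*x); d=np.array([*(x/th*np.sin(th)),np.cos(th)])
    else: d=np.array([*x,1.])
    R=np.array(s["R"]); return -R.T@np.array(s["t"]),R.T@d/np.linalg.norm(d)
def onz(s,u,v,z,fish=False):
    c,d=ray(s,u,v,fish); return c+d*(z-c[2])/d[2]
def tri(*rays):
    A=sum(np.eye(3)-np.outer(d,d) for c,d in rays);b=sum((np.eye(3)-np.outer(d,d))@c for c,d in rays)
    return np.linalg.solve(A,b)
def crop(s,x0,y0,w,h,k):
    return cv2.resize(cv2.cvtColor(s["frame"][y0:y0+h,x0:x0+w],cv2.COLOR_RGB2BGR),None,fx=k,fy=k,interpolation=cv2.INTER_CUBIC)
E
python3 - <<'E'
import pickle,cv2,numpy as np
from h import *
d=pickle.load(open("d0.pkl","rb"));T,S=d["top"],d["scene"]
k=1.5625
for p in[(496,266),(578,254),(595,326),(512,340)]:print("c",onz(T,p[0]/k,p[1]/k,.006).round(4))
for p in[(246,239),(337,240),(333,326),(240,323)]:print("t",onz(T,p[0]/k,p[1]/k,.03).round(4))
for a,b in[((521,300),(558,343)),((577,291),(635,352))]:print("bar",tri(ray(T,a[0]/k,a[1]/k),ray(S,b[0]/k,b[1]/k)).round(4))
im=np.zeros((600,800,3),np.uint8)
im[:300,:400]=crop(T,145,145,80,60,5)
im[:300,400:]=crop(T,310,155,80,60,5)
im[300:,:400]=crop(S,150,155,100,75,4)
im[300:,400:]=crop(S,330,205,100,75,4)
cv2.imwrite("pics/c1.png",im)
E
```

```text
c [ 0.5543 -0.1979  0.006 ]
c [ 0.5817 -0.3518  0.006 ]
c [ 0.4462 -0.3803  0.006 ]
c [ 0.4161 -0.2274  0.006 ]
t [0.5865 0.2655 0.03  ]
t [0.5894 0.0983 0.03  ]
t [0.4295 0.0985 0.03  ]
t [0.4304 0.2657 0.03  ]
bar [ 0.4858 -0.2407  0.0388]
bar [ 0.5024 -0.3373  0.0441]
```

View pics/c1.png

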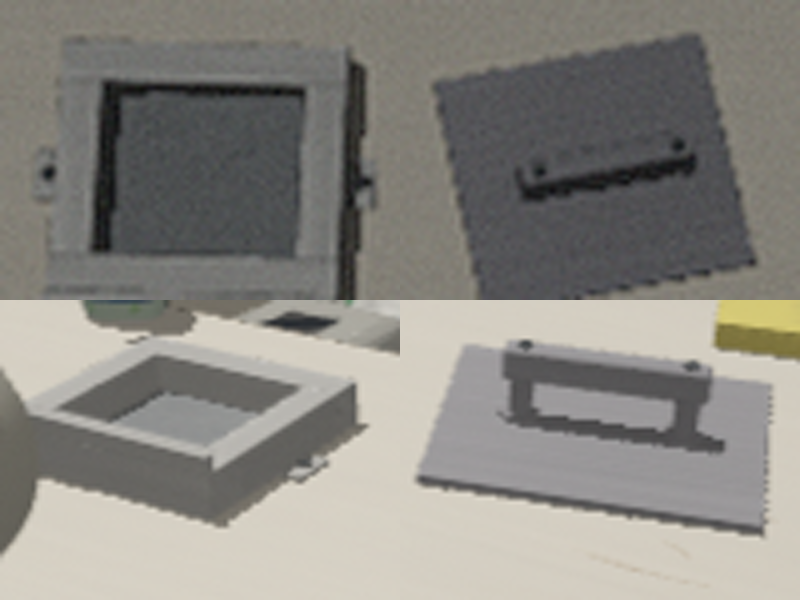

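Scene and top agree: the large cover is near (0.50,-0.289) with yaw about 10°. The tray is near (0.508,0.182) with yaw about 0. Next come close wrist views, two per object.

```bash
python3 - <<'E'
from station import r
import pickle
from h import *
d={}
for n,p,w in[("c1",(.51,-.33,.33),100),("c2",(.51,-.41,.33),100),("t1",(.505,.075,.36),90),("t2",(.505,.135,.36),90)]:
    r.reach(p,[180,0,w]); r.wait(.3); d[n]=r.snapshot("wrist")
pickle.dump(d,open("d1.pkl","wb"));print(r.sense()["joints"],r.sense()["clock"])
f=lambda a:cv2.cvtColor(a["frame"],cv2.COLOR_RGB2BGR)
im=np.vstack([np.hstack([f(d["c1"]),f(d["c2"])]),np.hstack([f(d["t1"]),f(d["t2"])])])
cv2.imwrite("pics/w1.png",cv2.resize(im,(800,600),interpolation=cv2.INTER_AREA))
E
```

```text
[ 1.11590315e+01 -6.98755376e+00  8.71089662e+01 -9.47824628e-03
  9.98750507e+01  1.12279053e+01] 5.3917
```

View pics/w1.png

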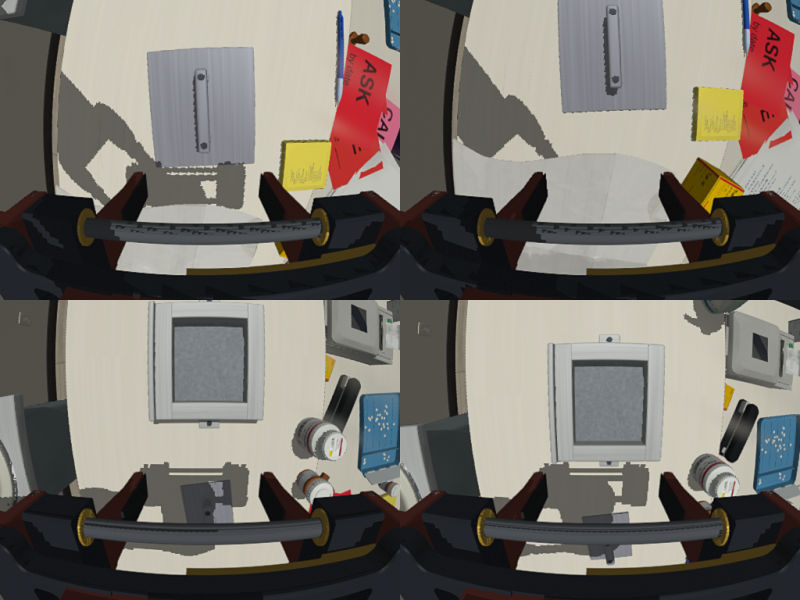

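The wrist views show the cover bar upright at view pixels (203,110) in c1 and (613,45) in c2. The tray is fully visible in t2, with the stop strip at its left (robot side) edge. I'll take enlarged crops of both to read off features.

```bash
python3 - <<'E'
import pickle
from h import *
d=pickle.load(open("d1.pkl","rb"))
def pair(a,b,n,k):
    im=np.zeros((600,800,3),np.uint8)
    for i,(nm,x,y,w,h) in enumerate((a,b)):
        c=crop(d[nm],x,y,w,h,k); im[:c.shape[0],400*i:400*i+c.shape[1]]=c
    cv2.imwrite(n,im)
pair(("c1",188,55,142,160),("c2",200,0,142,160),"pics/pc.png",2.8)
pair(("t1",188,0,155,160),("t2",188,53,155,160),"pics/pt.png",2.5)
E
```

```text
(no output)
```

View pics/pc.png

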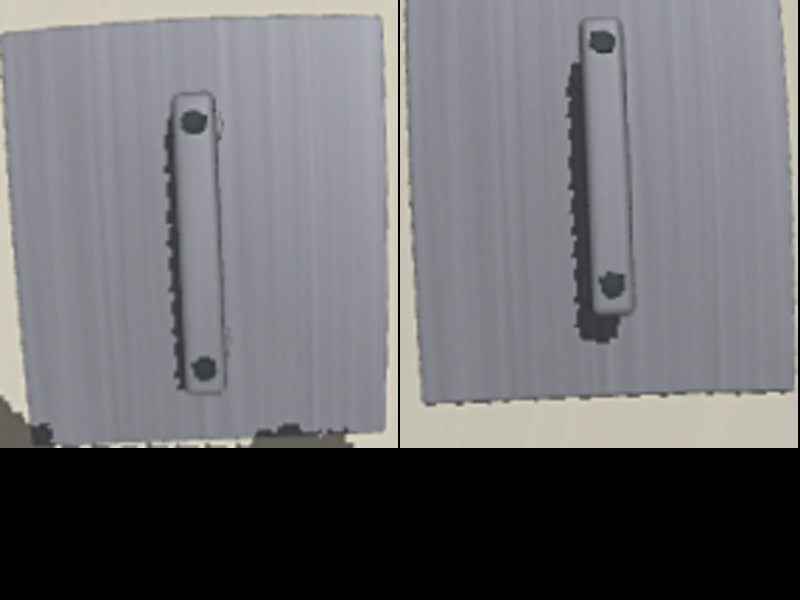

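View pics/pt.png

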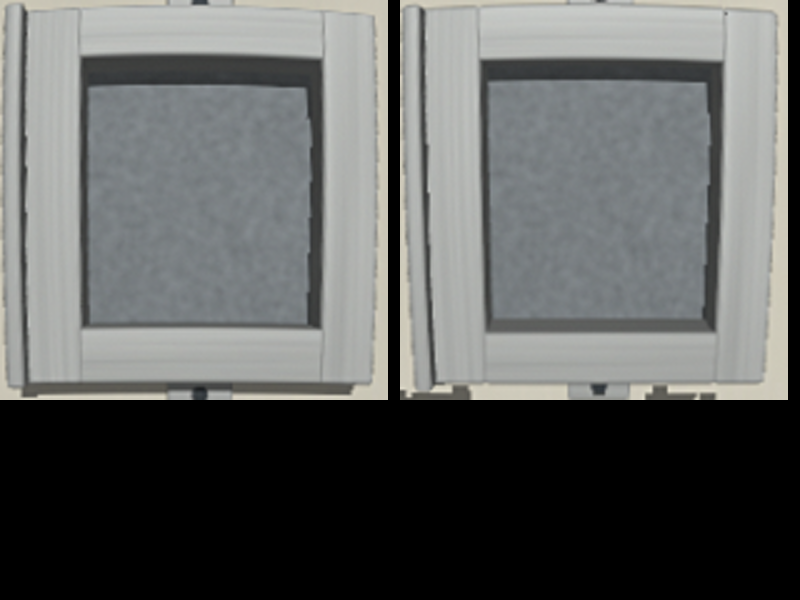

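Readings in crop pixels: the bar screws are at c1 (193,122),(204,368) and c2 (202,41),(212,285). The tray opening corners are t1 (80,58),(322,60),(321,327),(80,327) and t2 (82,62),(322,64),(316,333),(86,333). The stop strip is the dark line at x≈25.

```bash
python3 - <<'E'
import pickle
from h import *
d=pickle.load(open("d1.pkl","rb"))
O={"c1":(188,55,2.8),"c2":(200,0,2.8),"t1":(188,0,2.5),"t2":(188,53,2.5)}
def px(n,p): x,y,k=O[n]; return x+(p[0]+.5)/k-.5,y+(p[1]+.5)/k-.5
R=lambda n,p:ray(d[n],*px(n,p),True)
Z=lambda n,p,z:onz(d[n],*px(n,p),z,True)
def yaw(v): return np.degrees(np.arctan2(-v[0],v[1]))
a=tri(R("c1",(193,122)),R("c2",(202,41)));b=tri(R("c1",(204,368)),R("c2",(212,285)))
print("screws",a.round(4),b.round(4),"mid",((a+b)/2).round(4),np.linalg.norm(a-b),yaw(a-b))
for n,(p,q) in{"c1":((193,122),(204,368)),"c2":((202,41),(212,285))}.items():
    A,B=Z(n,p,.046),Z(n,q,.046);print(n,((A+B)/2).round(4),yaw(A-B))
P=[Z("c1",p,.006) for p in((3,35),(381,16),(384,431),(33,443))]
print("plate",np.mean(P,0).round(4),yaw(P[0]-P[3]),yaw(P[1]-P[2]),np.linalg.norm(P[0]-P[1]),np.linalg.norm(P[1]-P[2]))
print("c2 bottom edge tri",tri(R("c1",(33,443)),R("c2",(24,404))).round(4),tri(R("c1",(384,431)),R("c2",(392,390))).round(4))
t1=[(80,58),(322,60),(321,327),(80,327)];t2=[(82,62),(322,64),(316,333),(86,333)]
Q=[tri(R("t1",p),R("t2",q)) for p,q in zip(t1,t2)];print("tray tri",np.round(Q,4).tolist())
for n,t in(("t1",t1),("t2",t2)):
    Q=[Z(n,p,.03) for p in t]
    print(n,np.mean(Q,0).round(4),"yaw",yaw(Q[0]-Q[3]).round(2),yaw(Q[1]-Q[2]).round(2),np.degrees(np.arctan2(*(Q[1]-Q[0])[[1,0]])).round(2),np.degrees(np.arctan2(*(Q[2]-Q[3])[[1,0]])).round(2),"w",np.linalg.norm(Q[0]-Q[1]).round(4),np.linalg.norm(Q[2]-Q[1]).round(4))
print("strip",Z("t1",(25,10),.03),Z("t1",(26,380),.03),Z("t2",(24,10),.03),Z("t2",(35,380),.03))
E
```

```text
screws [ 0.4929 -0.2494  0.0473] [ 0.5101 -0.3276  0.0451] mid [ 0.5015 -0.2885  0.0462] 0.08005618172021532 12.40267779877159
c1 [ 0.5014 -0.2883  0.046 ] 12.44052697630899
c2 [ 0.5015 -0.2883  0.046 ] 12.293509026127138
plate [ 0.5019 -0.2881  0.006 ] 12.113944296273756 12.30820608951586 0.13796106941465855 0.15883206453796328
c2 bottom edge tri [ 4.503e-01 -3.820e-01  1.000e-04] [ 0.5863 -0.3512  0.005 ]
tray tri [[0.4648, 0.2412, 0.0303], [0.5642, 0.2408, 0.0321], [0.5641, 0.1265, 0.0342], [0.4645, 0.1261, 0.0323]]
t1 [0.5144 0.1837 0.03  ] yaw -0.19 0.02 0.1 0.2 w 0.1006 0.1153
t2 [0.5149 0.1833 0.03  ] yaw -0.29 0.25 -0.1 -0.04 w 0.0992 0.1157
strip [0.44025139 0.2654223  0.03      ] [0.43987235 0.10371245 0.03      ] [0.44088903 0.26474916 0.03      ] [0.44086307 0.103835   0.03      ]
```

The cover is at (0.5017,-0.2883) with yaw 12.3°, and the bar top triangulates to z≈0.046. The tray is at (0.5147,0.1835) with yaw 0°, rim at z≈0.031 and strip face at x≈0.441. Next: check IK, grasp, lift and carry to a tilted hover.

```bash
cat >> h.py <<'E'
from scipy.spatial.transform import Rotation as Ro
TX,TY,RIM=.5147,.1835,.030
G=Ro.from_euler("xyz",[180,0,90],degrees=True); H=.200
def pose(edge,z,tilt,yaw=0.,y=TY,x=None):
    "TCP pose with cover's robot-side lower edge at x=edge, height z, far edge up by tilt deg"
    Rc=Ro.from_euler("xyz",[0,-tilt,yaw],degrees=True)
    o=np.array([edge,y,z])+Rc.apply([.07,0,H])
    return o,(Rc*G).as_euler("xyz",degrees=True)
E
python3 - <<'E'
from station import r
from h import *
hov=pose(TX-.0695,.09,16.5); 
for q in(hov,pose(TX-.0695,.03,16.5),pose(TX-.07,.03,0),pose(TX-.07,.15,0)):
    print(q, r.inverse_kinematics(*q))
C=(.5017,-.2883)
r.reach([*C,.30],[180,0,102.3]); r.servo_line([*C,H],speed=.1); r.wait(.2)
f0=r.sense()["contact_force"]
r.grab(55); r.wait(.3); s=r.sense(); print("grab",s["opening"],s["gripper_force"],(s["contact_force"]-f0).round(2))
r.servo_line([*C,.35],speed=.12); s=r.sense(); print("lift",s["opening"],(s["contact_force"]-f0).round(2),s["torque"].round(2))
r.reach(*pose(TX-.07,.15,0)); r.servo_line(*hov,speed=.08); r.wait(.4)
s=r.sense();print(s["clock"],s["tcp_pos"],s["orientation"],s["contact_force"].round(2),s["opening"])
w,S,T=(r.snapshot(n) for n in("wrist","scene","top"))
import pickle;pickle.dump((w,S,T),open("d2.pkl","wb"))
im=np.zeros((600,800,3),np.uint8);a=crop(w,130,0,250,300,1.6);im[:480,:400]=a;im[:300,400:]=crop(S,150,125,100,75,4);im[300:,400:]=crop(T,135,125,100,75,4)
cv2.imwrite("pics/hov.png",im)
E
```

```text
(array([0.45551431, 0.1835    , 0.30164502]), array([163.5,   0. ,  90. ])) [ 19.85796804 -18.58058909 103.62382627  -5.63204635  79.43899815
  20.13606768]
(array([0.45551431, 0.1835    , 0.24164502]), array([163.5,   0. ,  90. ])) [ 19.85796804 -17.13509062 108.60178758  -5.78868605  73.04734204
  20.79373539]
(array([0.5147, 0.1835, 0.23  ]), array([180.,   0.,  90.])) [ 1.60547341e+01 -8.90085980e-01  9.45559576e+01 -2.54444375e-14
  8.63341284e+01  1.60547341e+01]
(array([0.5147, 0.1835, 0.35  ]), array([180.,   0.,  90.])) [ 1.60547341e+01 -3.28430209e+00  8.46387073e+01 -2.54444375e-14
  9.86455948e+01  1.60547341e+01]
grab 0.014024848433440314 55.00012278556824 [-1.2  -0.89  0.82]
lift 0.013668323524093218 [-0.25 -0.34 -8.26] [ 0.02 -0.07 -0.05]
14.375 [0.45563179 0.18351394 0.30164549] [1.63509385e+02 2.20720595e-03 8.99977175e+01] [-0.43  0.2  -7.89] 0.013688599216758999
```

View pics/hov.png

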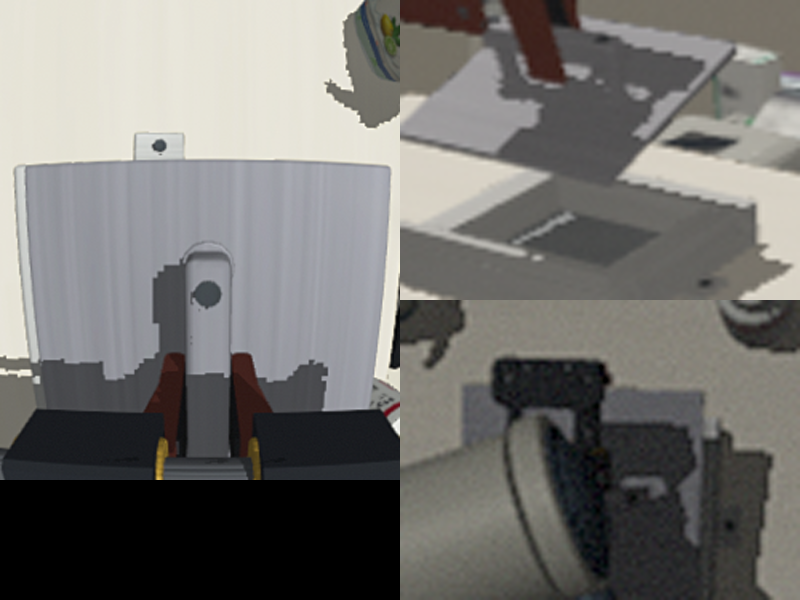

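The view shows the cover held square, with its far edge up over the tray. Next I'll probe the strip just above the rim, set the edge down, and pause.

```bash
python3 - <<'E'
from station import r
from h import *
import json
t=16.5; F=lambda:r.sense()["contact_force"]
e=TX-.0695; z=.0345
r.servo_line(*pose(e,z,t),speed=.06); r.wait(.3); b=F(); print("base",b.round(2))
hit=None
for i in range(10):
    e-=.0005; r.servo_line(*pose(e,z,t),speed=.02); r.wait(.08); f=F()-b
    if f[0]>3: hit=e;print("strip",e,f.round(2));break
    if f[2]>6: print("rim early",f);break
print("hit",hit,"expected edge at contact",TX-.073+.0017)
e=(hit+.0009) if hit else TX-.070
r.servo_line(*pose(e,z,t),speed=.02); r.wait(.1); b=F()
for i in range(14):
    z-=.0005; r.servo_line(*pose(e,z,t),speed=.02); r.wait(.06); f=F()-b
    if f[2]>4: break
print("rim",z,f.round(2)); r.wait(.6)
s=r.sense();print(s["clock"],(s["contact_force"]-b).round(2),s["torque"].round(2),s["opening"],s["tcp_pos"])
json.dump([e,z,t,list(b)],open("st.json","w"))
S,w=r.snapshot("scene"),r.snapshot("wrist")
im=np.zeros((600,800,3),np.uint8);im[:480,:400]=crop(w,130,0,250,300,1.6);im[:300,400:]=crop(S,150,125,100,75,4)
cv2.imwrite("pics/rest.png",im)
E
```

```text
base [-0.05 -1.05 -7.52]
strip 0.44170000000000004 [ 5.83  0.88 -1.22]
hit 0.44170000000000004 expected edge at contact 0.4434
rim 0.028999999999999998 [1.33 0.   7.75]
22.575 [ 1.85 -1.2   7.87] [-0.23 -0.36 -0.11] 0.013566057013377477 [0.45310728 0.18349792 0.24118112]
```

View pics/rest.png

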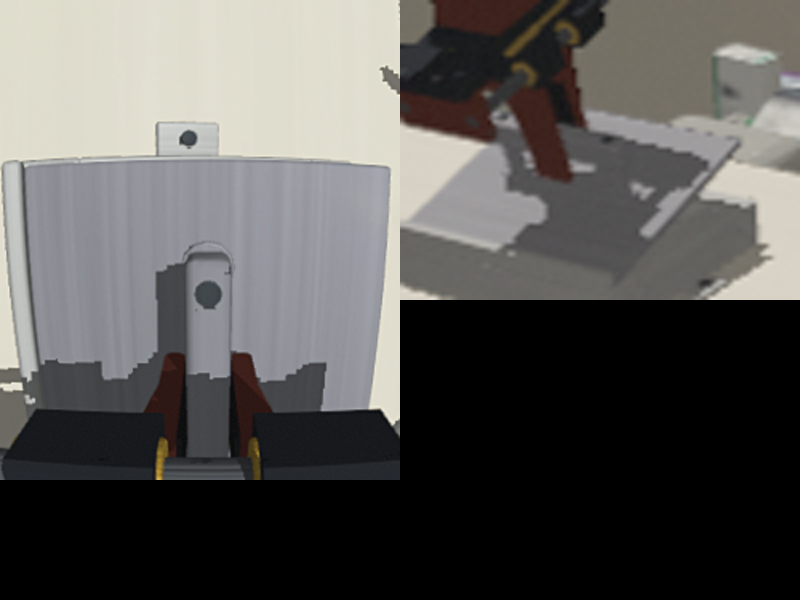

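The edge rests on the rim against the strip with the far edge about 4 cm up, carrying ~7.9 N. Now the pivot.

```bash
python3 - <<'E'
from station import r
from h import *
import json
e,z,t,b=json.load(open("st.json")); b=np.array(b); F=lambda:r.sense()["contact_force"]-b
ok=True
for k in np.linspace(t,0,10)[1:]:
    r.servo_line(*pose(e+.0004*(1-k/t),z,k),speed=.03); f=F(); print(round(k,1),f.round(1))
    if abs(f).max()>30: ok=False;break
r.wait(.3); s=r.sense();print(s["clock"],F().round(1),s["torque"].round(2),s["opening"],s["tcp_pos"])
w=r.snapshot("wrist"); cv2.imwrite("pics/flat.png",crop(w,130,0,250,300,2))
E
```

```text
14.7 [ 1.7 -0.1  9.1]
12.8 [ 0.4  1.1 10.2]
11.0 [ 1.8  0.6 11.1]
9.2 [ 2.   0.2 11.3]
7.3 [ 2.2  0.  11.5]
5.5 [ 2.1 -0.7 11.3]
3.7 [ 2.1 -0.7 11.8]
1.8 [ 1.5  0.8 12.4]
0.0 [-3.9 -0.7 17.4]
26.35 [-4.8 -0.9 16.9] [-0.33  0.01 -0.03] 0.013719679374099797 [0.51290164 0.18354639 0.22993514]
```

View pics/flat.png

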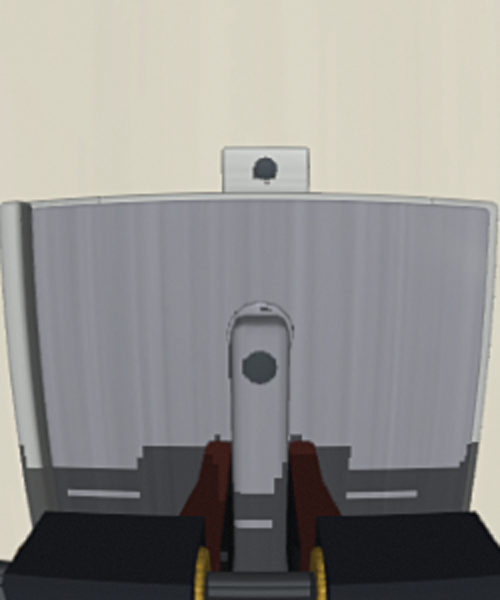

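It lies flat and square, seated with ~17 N. I'll ease off, release, retreat and check.

```bash
python3 - <<'E'
from station import r
from h import *
import pickle
p=r.sense()["tcp_pos"]
r.let_go(); r.wait(.3)
r.servo_line([p[0],p[1],.34],speed=.12); r.servo_line([.505,.105,.36]); r.wait(.3)
w=r.snapshot("wrist"); pickle.dump(w,open("d3.pkl","wb")); print(r.sense()["clock"],r.sense()["contact_force"].round(1))
cv2.imwrite("pics/end.png",crop(w,180,15,160,170,3.5))
E
```

```text
30.025 [-1.   0.   0.5]
```

View pics/end.png

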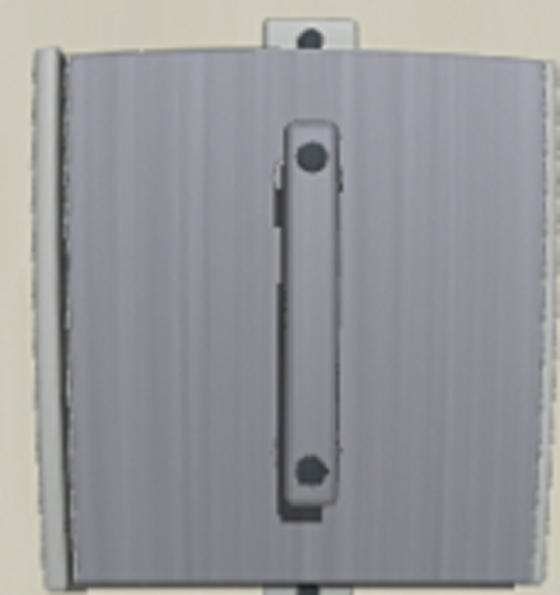

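The picture shows the cover flat and square beside the strip, with its screws at (312,157) and (311,469). One numeric check before handing in.

```bash
python3 - <<'E'
import pickle
from h import *
from station import r
w=pickle.load(open("d3.pkl","rb"))
A,B=[onz(w,180+(x+.5)/3.5-.5,15+(y+.5)/3.5-.5,.076,True) for x,y in((312,157),(311,469))]
m=(A+B)/2;yaw=np.degrees(np.arctan2(-(A-B)[0],(A-B)[1]));print(m,yaw)
if abs(m[1]-TY)<.0025 and abs(m[0]-TX)<.004 and abs(yaw)<1.5: print(r.hand_in())
E
```

```text
[0.51298509 0.18365038 0.076     ] 0.049820149730184206
the job is handed in; nothing more can be done
None
```

The larger cover lies flat on the tray, within about 2 mm of centre and 0.1° of square, set edge-first against the stop, pivoted down, then released; the small cover was not touched, and the job was handed in at about 30 s.

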